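# Put the pills away in the child-safe drawer and lock it again

### The arm

A 7-joint arm with a two-finger parallel gripper is mounted at the origin on a cart in front of the work surface, level with it; the furniture and walls round the work are solid. World frame = base frame: x ahead of the robot, y to its left, z up, the work surface at z = 0. Lengths are in m, angles in degrees, forces in N, time in s.
With the tool pointing down it reaches from about 0.425 to 0.875 m from the base axis. Payload 4.7 kg.
Tool frame: the origin (TCP) lies midway between the tips of the shut fingers; the grasp point (between the pads) lies 19 mm behind it; z points along the fingers, y is the line along which they close (so a half turn about z gives the same grasp; the last joint's range is limited). The gripper opens to 87 mm and grips with 3 to 60 N. Pads are 19 mm wide; open, the fingers measure 117 mm over their backs; the gripper's body (75 mm by 190 mm) begins 51 mm behind the grasp point.
Start: joints at [-64.223, 18.392, -4.016, 83.108, 1.295, 78.541, -3.26], TCP at [0.274, 0.589, 0.223] pointing down, gripper open.
Joint ranges: [-163.93, 163.93], [-17.29, 119.83], [-79.2, 71.16], [3.27, 140.29], [-89.18, 269.18], [5.43, 117.66], [-154.24, 154.24]. Speed limits (degrees/s): [147.25, 147.25, 180, 180, 180, 180, 180].

### API

Orientations are given as [roll, pitch, yaw] about the fixed x, y, z axes, in that order (R = Rz(yaw) Ry(pitch) Rx(roll)).
In Python, from cell import env gives the robot as it stands. The module is installed in compiled form; this text tells all that it offers.
- The arm moves only by the tool step_arm, never from a script. Its argument "rows" is a list of rows, each an object with "angular": the turn, a rotation vector about the tool's x, y, z in units of pi rad (1.0 is pi rad), a list of three; "slide": the shift along the tool's x, y, z in units of 500 mm (1.0 is 500 mm), a list of three; "jaw": the opening, from 0 (shut) to 1 (fully open). A call has 1 to 10 rows; each row shifts and turns the commanded pose from where the row before left it, along the tool's axes as they then stand; what a row does not reach is not made up. A row lasts 1/8 s, in which the tool goes at most 62.5 mm and 10.7 degrees, less where a joint would pass 70% of its speed; a pose out of reach is approached as far as the arm can. A call with a number of a shift or a turn outside -1 to 1 is refused whole. A call with a gripper value outside its range is refused whole. The fingers move at their own pace and stop on an object; "newtons" is the grip in N (left out, the last holds). Time passes only in rows, so rows that do not move let the fingers close. It gives the time, the measured TCP pose, the force, the opening and the grip force at its end, in the units of the state.
- env.get_obs(): the state, without advancing time (a new reading comes with each control period).
- env.read_camera(name): name is "side" or "top"; returns the picture (400x640x3 uint8, red, green, blue); there is no depth.
- env.camera_info(name): a dict with "fx", "fy", "cx", "cy" (pixels), "k1" (the pictures are not rectified: a ray, as slopes to the right and down, at radius r is drawn at 1 + k1 r^2 times it, then the intrinsics apply), "R" (3x3) and "t" (3): a world point X has camera coordinates R X + t. Camera axes: x right, y down, z forward; pixel columns grow to the right and rows downward; lengths in m; the calibration is good to about 2 mm. A picture is of the moment at which its call begins. camera_info takes no time and is no camera call.
- env.sign_off(): hands the job in; it is judged then, once.
The state is a dict: "time_s": time; "qpos": joint angles; "joint_velocities": joint speeds; "effort": joint torques, N m; "tool_pos": TCP position; "tool_rot": TCP orientation; "force": force on the tool from outside, world axes, zero at the start; "wrist_torque": the same for the moment, N m; "grip_width": finger opening in m; "grasp_force": force on a finger pad.
Only numpy, scipy, OpenCV 4.12 (cv2) and the standard library are available. Lean on these libraries where they do the work, as an engineer would, in place of code of your own. Each camera call takes 0.05 s, during which the arm holds its last target. There are 200 camera calls.

### The job

The pill bottle has been left out on the tray on the hob: put it back in the small child-safe drawer unit on the worktop. Slide the child-lock tab fully aside, press the button that it was blocking so that the drawer springs out, and stand the bottle upright in the bay with the high ceiling (it is too tall for the bay under the lock case, where the ointment jar stands). Then push the drawer fully home until it latches and slide the tab fully back under the button, without tipping or dropping anything or pushing the mug or the salt shaker about.

Things in the scene. Friction and masses are not known exactly. Their poses are not given: they have to be found in the camera images.
- med_unit: Child-safe drawer unit, fixed: grey case on four wooden feet, wooden drawer front; case x -75 to +65, y -75 to +75, roof top at 171 mm. Origin on the worktop under the case; own -x is the front, towards the robot, where the drawer comes out; +y is left seen from the front. High ceiling in the left half, low in the right, where the lock case hangs. Button (right) and tab (left) are on the roof.
- lock_tab (a joint): Black child-lock tab sliding along the unit's +y in the roof's lock plate: 0 = locked (its forked tongue lies under the button's cap and the button goes down only 1.5 mm), 0.028 m = fully aside at its stop, button free (its fork clears the cap from 0.023). It stays where it is left; friction about 1.5 N.
- tab_fin (a point): Middle of the top of the tab's upright ribbed fin, moves with the tab. Fin 12 mm thick along the unit's x, 20 mm long along its y; the tab's slide (20 mm along x) begins 12.5 mm below this point, the roof is 20 mm below it. Pinch it from above with the fingers closing along the unit's x. Axes as the unit's.
- release_button (a joint): Push button, value = how far it is down, in m: 0 up, 0.0065 fully down (about 5 N); from about 0.0055 its tooth lets go of the drawer. It springs up when let go.
- button_top (a point): Centre of the top of the button's round grey cap (28 mm across), 19 mm above the roof and 40 mm to the right (unit's -y) of the locked tab's fin; pressed straight down. A wall cabinet hangs 0.45 m above the worktop beyond world x = 0.64: keep the wrist on the robot's side of it. Axes as the unit's.
- unit_drawer (a joint): How far the drawer is out, m: 0 shut and latched, 0.106 fully out along the unit's -x. A spring of 2.5 to 4.5 N pushes it out once the button is pressed. To shut it push it to 0 or 1 to 2 mm beyond (stop at -0.003); near the end its strike cams the button's tooth down, about 7 N in all, then it stays. It latches only while the tab is aside.
- tall_bay (a point): Floor centre of the bottle slot in the drawer's left bay (ceiling 108 mm above it), moves with the drawer. Slot 56 along unit x (wooden slats 45 mm high) by 62 along y (side wall 37, divider 47 high). The tall drawer front's inner face is 53 mm ahead of this point, its top 115 above it; with the drawer out, the case (roof 118 above) begins 52 behind: let go with the fingers opening along unit y.
- low_bay (a point): Middle of the floor of the drawer's right bay, under the lock case (clearance only 61 mm), moves with the drawer. The ointment jar stands here. Axes as the unit's.
- front_panel (a point): Point on the outer (robot-side) face of the tall left half of the wooden drawer front, 150 mm above the worktop, 18 mm below its top edge, 33 mm left of the unit's middle; moves with the drawer. Push here along the unit's +x; the roof's edge (z 161 to 171) lies 9 mm behind this face when shut. Axes as the unit's.
- pill_bottle: Pill bottle: amber glass, 42 mm across, with a white ribbed screw cap 46 mm across and 26 mm high; 95 mm tall in all, about 70 g. Origin at the centre of its underside, z up along its axis. Best held by the cap.
- balm_jar: Low amber ointment jar with a white ribbed cap, 54 mm across, 44 mm tall; stands loose in the drawer's right bay and stays there. Origin at the centre of its underside.
- mug: White mug with a handle on its own -y side, 82 mm across (112 with handle), 94 mm tall, standing on the tray; leave it. Origin under its middle.
- salt_shaker: Glass salt shaker with a domed steel top, 44 mm across, 90 mm tall, standing on the tray; leave it. Origin at the centre of its underside.
- tray: Low wooden tray, 303 along its own x by 138 along its own y, rim 21 mm high, fixed on the hob grate; floor 9 mm above its underside. Pill bottle, salt shaker and mug stand in a row along its x, about 90 mm apart, in any order, so hold the bottle with the fingers closing along the tray's y. Origin under its middle.

How it is judged (in metres and radians):
On the way, in this order (a step that is already met when the one before it is completed fails the run):
1. the tab is slid fully aside while the drawer is still shut (value of joint lock_tab above 0.024 m and value of joint unit_drawer below 0.005 m), for 0.1 s.
2. the button is pressed and the drawer springs out (value of joint unit_drawer above 0.09 m), for 0.1 s.
3. the bottle stands upright in the bay with the high ceiling and is let go (y of pill_bottle in the frame of med_unit between 0.02 and 0.05 m and height (world z) of pill_bottle between 0.048 and 0.058 m and angle between pill_bottle's own z axis and vertical below 0.12 rad and horizontal distance between pill_bottle and tall_bay below 0.04 m and contact force between the fingers and pill_bottle below 0.05 N and value of joint unit_drawer above 0.09 m), for 0.2 s.
4. the drawer is pushed home and stays latched, the tab still aside (value of joint unit_drawer below 0.004 m and value of joint release_button below 0.002 m and value of joint lock_tab above 0.02 m and contact force between the fingers and unit_drawer below 0.05 N), for 0.2 s.
At the end, for the whole second after the job is handed in: the bottle stands upright (within 0.12 rad) and at rest in the high-ceilinged bay, the drawer is shut and latched (within 4 mm), the button is up, the tab is back in its locked position (within 4 mm), and the ointment jar stands upright in the low bay (y of pill_bottle in the frame of med_unit between 0.02 and 0.05 m and height (world z) of pill_bottle between 0.048 and 0.058 m and angle between pill_bottle's own z axis and vertical below 0.12 rad and x of pill_bottle in the frame of med_unit between -0.08 and 0.035 m and value of joint each of unit_drawer, lock_tab below 0.004 m and value of joint release_button below 0.002 m and angle between balm_jar's own z axis and vertical below 0.15 rad and horizontal distance between balm_jar and low_bay below 0.05 m and linear speed of pill_bottle below 0.02 m/s); the robot touches nothing.
It fails at once if the mug is tipped or pushed more than 3 cm (angle between mug's own z axis and vertical above 0.3 rad or distance of mug from where it was at the start of the episode above 0.03 m).
It fails at once if the salt shaker is tipped or pushed more than 3 cm (angle between salt_shaker's own z axis and vertical above 0.3 rad or distance of salt_shaker from where it was at the start of the episode above 0.03 m).
It fails at once if the pill bottle is tipped over or dropped (faster than 1.2 m/s) (angle between pill_bottle's own z axis and vertical above 1.1 rad or linear speed of pill_bottle above 1.2 m/s).
It fails at once if the ointment jar is tipped over (angle between balm_jar's own z axis and vertical above 0.6 rad).
It also fails if it takes over 69 s, if anything falls off the work surface, if the arm or the gripper's body presses on something with over 40 N, if the wrist force passes 120 N, or if a joint passes its speed limit or range.

## Working session

There is one attempt and no reset: what is moved stays moved. The work goes in short steps, Python scripts to look and compute and a tool call to move; the robot and the scene stay as the last step left them, time stands still between calls to the robot, and variables do not carry over. Pictures are saved under pics/ and viewed, at most 10 in all, crops included, and the job is handed in when it is done.

Besides the shell and the picture viewer there is one more tool, called after "Request:" as a command line: name --argument value ..., lists and objects as JSON in quotes. step_arm: Moves the arm, as the interface text tells. Shifts and turns lie within -1 to 1; 1 stands for 500 mm of shift or pi rad of turn. Its arguments: {"type":"object","properties":{"rows":{"type":"array"},"newtons":{"type":"number"}},"required":["rows"]}

```bash
mkdir -p pics; python3 - <<'E'
from cell import env
import cv2,numpy as np
np.set_printoptions(precision=4,suppress=True)
for n in("side","top"):
    cv2.imwrite(f"pics/{n}0.png",env.read_camera(n)[:,:,::-1]);print(env.camera_info(n))
print(env.get_obs())
E
```

```text
{'fx': 479.12744142677843, 'fy': 479.12744142677843, 'cx': 317.4376454703817, 'cy': 200.9480874758525, 'k1': -0.13664446268654035, 'R': array([[-0.9988,  0.0464,  0.0134],
       [ 0.0195,  0.6407, -0.7675],
       [-0.0442, -0.7664, -0.6409]]), 't': array([0.4935, 0.0542, 1.6068])}
{'fx': 395.803955151973, 'fy': 395.803955151973, 'cx': 319.46177840218917, 'cy': 201.48360505772007, 'k1': -0.05435893726116007, 'R': array([[-0.0018, -0.9994,  0.0342],
       [-0.9835, -0.0044, -0.1806],
       [ 0.1807, -0.0339, -0.983 ]]), 't': array([0.0779, 0.4861, 0.9188])}
{'time_s': 0.1, 'qpos': array([-64.2219,  18.4349,  -4.0159,  83.1674,   1.295 ,  78.542 ,
        -3.2606]), 'joint_velocities': array([ 0.0521, -0.1237,  0.0067, -0.1541, -0.0609, -0.0263,  0.0325]), 'effort': array([ -0.0005, -49.2573,  -0.406 , -31.34  ,  -0.0641,   0.0395,
         0.0001]), 'tool_pos': array([0.2742, 0.5888, 0.2216]), 'tool_rot': array([-179.9009,    0.0053,  155.0313]), 'force': array([ 0.4368, -0.2856, -0.0217]), 'wrist_torque': array([ 0.0176, -0.0172, -0.0242]), 'grasp_force': 0.0, 'grip_width': 0.08651242552659229}
```

View pics/side0.png

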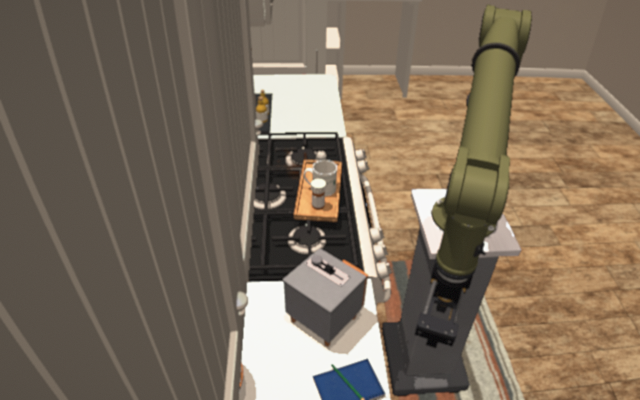

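View pics/top0.png

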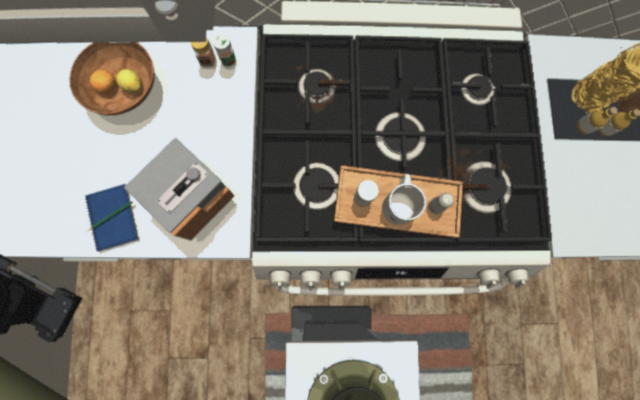

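Side view: unit at about (325,293), tray with a white-capped item in front at (318,187) and the mug at (324,175). Top view: unit at (180,190), turned about 40°; on the tray the white cap at (368,194), mug (406,203), and steel-topped shaker (442,203). I'll enlarge both.

```bash
python3 - <<'E'
import cv2,numpy as np
a=cv2.imread("pics/top0.png");b=cv2.imread("pics/side0.png")
c=cv2.resize(a[130:250,115:245],None,fx=4.5,fy=4.5,interpolation=cv2.INTER_CUBIC)
cv2.imwrite("pics/t1.png",c)
d=cv2.resize(b[240:350,275:380],None,fx=4,fy=4,interpolation=cv2.INTER_CUBIC)
e=cv2.resize(b[150:225,285:350],None,fx=5,fy=5,interpolation=cv2.INTER_CUBIC)
o=np.zeros((440,760,3),np.uint8);o[:d.shape[0],:420]=d[:440];o[:375,425:750]=e
cv2.imwrite("pics/s1.png",o)
E
```

```text
(no output)
```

View pics/t1.png

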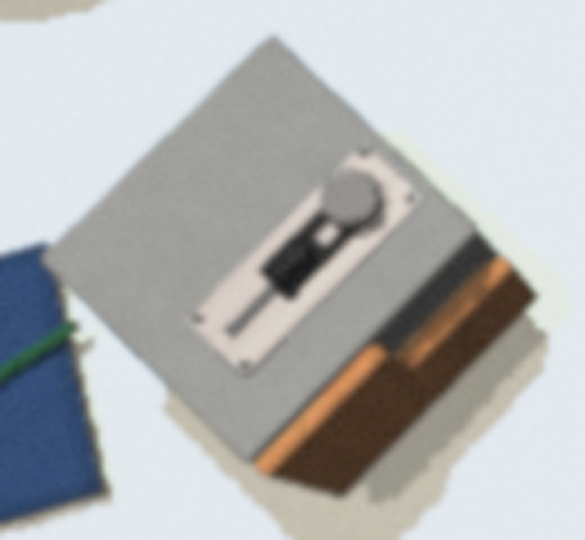

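View pics/s1.png

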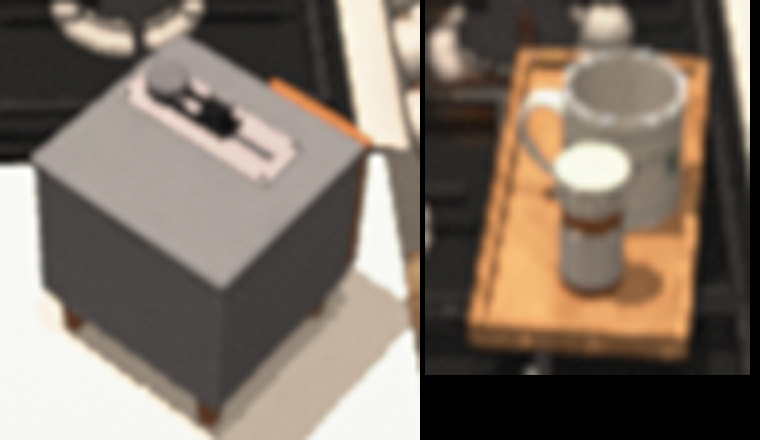

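The top crop shows the roof corners at (272,38), (45,255), (250,462), (475,232), the button at (352,195) and the fin at (291,270). The side crop shows the roof corners at (180,40), (35,158), (222,290), (370,148), the button at (167,80), the fin at (222,118), and the amber bottle's cap top at (593,166). Triangulating now.

```bash
cat >h.py <<'E'
import cv2,numpy as np
from cell import env
np.set_printoptions(precision=4,suppress=True)
def ray(n,p):
    c=env.camera_info(n);K=np.array([[c['fx'],0,c['cx']],[0,c['fy'],c['cy']],[0,0,1]])
    u=cv2.undistortPointsIter(np.array([[p]],float),K,np.array([c['k1'],0,0,0,0.]),None,None,(3,50,1e-10)) .ravel()
    R=np.array(c['R']);d=R.T@np.r_[u,1];return -R.T@np.array(c['t']),d/np.linalg.norm(d)
def tri(pt,ps):
    (a,d),(b,e)=ray("top",pt),ray("side",ps)
    s=np.linalg.lstsq(np.c_[d,-e],b-a,rcond=None)[0];P,Q=a+s[0]*d,b+s[1]*e
    return (P+Q)/2,np.linalg.norm(P-Q)
def plane(n,p,z):
    a,d=ray(n,p);return a+d*(z-a[2])/d[2]
def un(u,v,s,x,y):return ((u+.5)/s-.5+x,(v+.5)/s-.5+y)
T=lambda u,v:un(u,v,4.5,115,130)
S=lambda u,v:un(u,v,4,275,240)
S2=lambda u,v:un(u-425,v,5,285,150)
E
python3 - <<'E'
from h import *
C=[tri(T(*a),S(*b)) for a,b in [((272,38),(35,158)),((45,255),(222,290)),((250,462),(370,148)),((475,232),(180,40))]]
for c in C:print("corner",*c)
P=np.array([c[0] for c in C]);print("centre",P.mean(0),[np.linalg.norm(P[i]-P[i-1]) for i in range(4)])
Z=[plane("top",T(*a),.171) for a in [(272,38),(45,255),(250,462),(475,232)]]
Z=np.array(Z);print("roof plane",Z,Z.mean(0))
for q in(P,Z):
    y=q[1]+q[2]-q[0]-q[3];x=q[0]+q[1]-q[2]-q[3] if 0 else q[0]+q[3]*0+q[1]-q[2]-q[3]
    x=(q[0]-q[3])+(q[1]-q[2]);x=(q[0]+q[1]-q[2]-q[3]);y=(q[1]+q[2]-q[0]-q[3])
    # corners: 0 back-right,1 back-left,2 front-left,3 front-right
    print("yaw",np.degrees(np.arctan2(x[1],x[0])),np.degrees(np.arctan2(-y[0],y[1])))
print("button",tri(T(352,195),S(167,80)),plane("top",T(352,195),.19))
print("fin",tri(T(291,270),S(222,118)),plane("top",T(291,270),.191))
im=cv2.imread("pics/top0.png")
# white cap
hsv=cv2.cvtColor(im,cv2.COLOR_BGR2HSV)
def blobs(m,lo):
    n,l,s,c=cv2.connectedComponentsWithStats(m.astype(np.uint8));return [(s[i],c[i]) for i in range(1,n) if s[i][4]>lo]
r=np.zeros(hsv.shape[:2],bool);r[165:240,330:468]=1
print("white",blobs((hsv[...,2]>215)&(hsv[...,1]<60)&r,20))
m=((hsv[...,1]>90)&(hsv[...,2]>90)&(hsv[...,0]<25)&r)
cs,_=cv2.findContours(m.astype(np.uint8),cv2.RETR_EXTERNAL,2);c=max(cs,key=cv2.contourArea)
box=cv2.boxPoints(cv2.minAreaRect(cv2.convexHull(c)));print("tray",box)
im2=cv2.imread("pics/side0.png");h2=cv2.cvtColor(im2,cv2.COLOR_BGR2HSV);r=np.zeros(h2.shape[:2],bool);r[172:192,308:330]=1
print("whiteS",blobs((h2[...,2]>215)&(h2[...,1]<60)&r,10))
print("cap",tri((368,193),S2(593,166)))
print("traycorner far? ",tri(tuple(box[0]),S2(515,50)))
cv2.imwrite("pics/t2.png",cv2.resize(im[160:242,325:475],None,fx=5,fy=5,interpolation=cv2.INTER_CUBIC))
E
```

```text
corner [0.5999 0.3958 0.1671] 0.003193684502052411
corner [0.4924 0.4974 0.1645] 0.00472788918267636
corner [0.3942 0.3935 0.1654] 0.005971022772596141
corner [0.5055 0.2944 0.1635] 0.002745064909715259
centre [0.498  0.3953 0.1651] [np.float64(0.13850283208141806), np.float64(0.14797733710860192), np.float64(0.1428946237100978), np.float64(0.14905431212408082)]
roof plane [[0.6001 0.3942 0.171 ]
 [0.4932 0.4939 0.171 ]
 [0.3966 0.3909 0.171 ]
 [0.5051 0.2925 0.171 ]] [0.4988 0.3929 0.171 ]
yaw 46.84485578246061 47.456044358630606
yaw 46.879640389327655 47.38313315628743
button (array([0.5175, 0.348 , 0.1832]), np.float64(0.004308769387175701)) [0.5178 0.3456 0.19  ]
fin (array([0.4838, 0.3759, 0.177 ]), np.float64(0.002854569416724728)) [0.4823 0.3711 0.191 ]
white [(array([330, 169,   7,  13,  26], dtype=int32), array([333.4231, 174.4615])), (array([404, 175,   9,  10,  48], dtype=int32), array([407.5   , 180.6458])), (array([359, 180,  20,  20, 309], dtype=int32), array([367.9968, 189.3722])), (array([330, 194,   5,   9,  22], dtype=int32), array([332.1364, 198.1364])), (array([444, 195,   8,   7,  33], dtype=int32), array([447.303, 198.303])), (array([390, 203,  22,  16, 245], dtype=int32), array([400.8327, 209.902 ]))]
tray [[332.5741 221.1125]
 [340.0195 164.2082]
 [466.3153 180.7328]
 [458.8699 237.6372]]
whiteS [(array([311, 179,  15,   9, 104], dtype=int32), array([317.8365, 182.9615]))]
cap (array([ 0.4905, -0.0263,  0.1353]), np.float64(0.003775301138016074))
traycorner far?  (array([0.4759, 0.0538, 0.2677]), np.float64(0.1352967102194268))
```

View pics/t2.png

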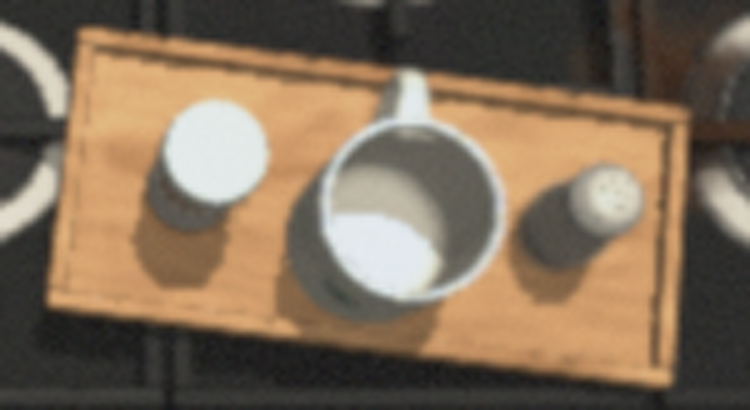

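The zoomed tray view shows the bottle cap as a circle centred at (217,153) in the crop, i.e. full-image (368.4,190.2). The mug is in the middle, its handle pointing away, and the shaker is on the right. Unit yaw is about 47°. Next: lift and travel to above the fin.

Request:
step_arm --rows '[{"angular": [0,0,0],"slide": [0,0,-0.1],"jaw": 1},{"angular": [0,0,0],"slide": [0,0,-0.1],"jaw": 1},{"angular": [0,0,0],"slide": [-0.095,-0.035,0],"jaw": 1},{"angular": [0,0,0],"slide": [-0.095,-0.035,0],"jaw": 1},{"angular": [0,0,0],"slide": [-0.095,-0.035,0],"jaw": 1},{"angular": [0,0,0],"slide": [-0.095,-0.035,0],"jaw": 1},{"angular": [0,0,0],"slide": [-0.095,-0.035,0],"jaw": 1},{"angular": [0,0,0],"slide": [-0.095,-0.035,0],"jaw": 1},{"angular": [0,0,0.05],"slide": [0,0,0],"jaw": 1},{"angular": [0,0,0.05],"slide": [0,0,0],"jaw": 1}]' --newtons 8

```text
time_s: 1.35
tool_pos: [0.4889, 0.3727, 0.3219]
tool_rot: [-179.9, -0.0, 136.6]
force: [-0.3, 0.1, 0.2]
grip_width: 0.0871
grasp_force: 0.0
```

```bash
cat >>h.py <<'E'
YAW=47.1
def U(x,y,o):
    a=np.radians(YAW);return o[:2]+np.array([x*np.cos(a)-y*np.sin(a),x*np.sin(a)+y*np.cos(a)])
def inU(p,o):
    a=np.radians(YAW);d=p[:2]-o[:2];return np.array([d[0]*np.cos(a)+d[1]*np.sin(a),-d[0]*np.sin(a)+d[1]*np.cos(a)])*1e3
def go(x,y,z,yaw=None):
    "slide units to the target in present tool axes, then turn about tool z"
    from scipy.spatial.transform import Rotation as Ro
    s=env.get_obs();R=Ro.from_euler('xyz',s['tool_rot'],degrees=True)
    d=np.array([x,y,z])-s['tool_pos'];out="slide %s"%(R.inv().apply(d)/.5)
    if yaw is not None: out+=" turnz %.4f"%(-(((yaw-s['tool_rot'][2]+180)%360)-180)/180)
    print(s['tool_pos'],s['tool_rot'],s['time_s'],s['force'],s['grip_width'],"\n",out)
E
python3 - <<'E'
from h import *
o=np.array([.4985+.0034,.394+.0037])
# plate corners, slot, fin in the unit frame
for n,p,z in [("pl",(370,147),.172),("pl",(420,198),.172),("pl",(247,373),.172),("pl",(192,320),.172),("btn",(352,193),.190),("slotend",(232,332),.172),("finTopguess",(290,266),.191),("sq",(327,235),.180)]:
    print(n,inU(plane("top",T(*p),z),o))
a=(368.4,190.2);print("cap",tri(a,(318,183)),plane("top",a,.135))
K=[un(u,v,5,325,160) for u,v in[(82,30),(690,107),(670,385),(48,305)]]
W=np.array([plane("top",k,.06) for k in K]);print("tray",W,W.mean(0),[np.linalg.norm(W[i]-W[i-1]) for i in range(4)])
d=W[1]-W[0]+W[2]-W[3];print("tray x dir",np.degrees(np.arctan2(d[1],d[0])))
# tray right/near corner heights from both views
for k,s in [(K[0],(688,335)),(K[1],(705,62))][:0]:print(tri(k,S2(*s)))
# side: near-camera corners: near edge = +y end; left = far x
print("tray corners",tri(K[0],S2(470,328)),tri(K[3],S2(690,338)),tri(K[1],S2(517,48)))
go(*U(-.0,.0,o),.3,137)
im=env.read_camera("side");cv2.imwrite("pics/s2.png",cv2.resize(im[225:350,270:395,::-1],None,fx=4,fy=4,interpolation=cv2.INTER_CUBIC))
E
```

```text
pl [ -9.6006 -68.9873]
pl [-44.675  -67.8291]
pl [-45.9941  44.9674]
pl [-9.163  45.3967]
btn [-26.6531 -47.8326]
slotend [-26.8985  36.5226]
finTopguess [-31.1836  -4.721 ]
sq [-28.7858 -25.8879]
cap (array([ 0.4939, -0.0265,  0.1356]), np.float64(0.00204303773861999)) [ 0.495  -0.0269  0.135 ]
tray [[ 0.5719  0.0265  0.06  ]
 [ 0.5357 -0.2731  0.06  ]
 [ 0.3989 -0.254   0.06  ]
 [ 0.437   0.0442  0.06  ]] [ 0.4859 -0.1141  0.06  ] [np.float64(0.13603279207088634), np.float64(0.3017947361502476), np.float64(0.1380782625886071), np.float64(0.3006682774941616)]
tray x dir -97.08606440220959
tray corners (array([0.5737, 0.0258, 0.0481]), np.float64(0.003050742253388845)) (array([0.4354, 0.0444, 0.0524]), np.float64(0.005360655510267265)) (array([ 0.536 , -0.2748,  0.0552]), np.float64(0.0016985628706928393))
[0.4889 0.3727 0.3219] [-179.9399   -0.0136  136.6207] 1.35 [-0.2723  0.0625  0.234 ] 0.087118892011532 
 slide [0.0155 0.0542 0.0438] turnz -0.0021
```

```bash
echo "O=np.array([.5019,.3977])" >>h.py; python3 - <<'E'
from h import *
print(U(-.027,-.008,O));go(*U(-.027,-.008,O),.182,137.1)
E
```

```text
[0.4894 0.3725]
[0.4886 0.3732 0.322 ] [-179.945    -0.0147  136.4175] 1.4 [ 0.5192  0.8948 -0.2562] 0.08700476541330295 
 slide [-0.0022  0.0002  0.2799] turnz -0.0038
```

Request:
step_arm --rows '[{"angular": [0,0,-0.004],"slide": [-0.002,0,0.08],"jaw": 0.5},{"angular": [0,0,0],"slide": [0,0,0.08],"jaw": 0.5},{"angular": [0,0,0],"slide": [0,0,0.06],"jaw": 0.5},{"angular": [0,0,0],"slide": [0,0,0.04],"jaw": 0.5},{"angular": [0,0,0],"slide": [0,0,0.02],"jaw": 0.5},{"angular": [0,0,0],"slide": [0,0,0],"jaw": 0.5}]'

```text
time_s: 2.15
tool_pos: [0.4889, 0.3729, 0.182]
tool_rot: [-179.9, -0.0, 137.8]
force: [0.3, 0.6, 0.7]
grip_width: 0.0443
grasp_force: 0.0
```

```bash
python3 - <<'E'
from h import *
go(*U(-.027,-.008,O),.182,137.1)
im=env.read_camera("side");cv2.imwrite("pics/s3.png",cv2.resize(im[225:350,270:395,::-1],None,fx=4,fy=4,interpolation=cv2.INTER_CUBIC))
E
```

```text
[0.4889 0.3729 0.182 ] [-179.9322   -0.0059  137.8136] 2.15 [0.2879 0.5678 0.6904] 0.044321887956854024 
 slide [-0.0014  0.      0.    ] turnz 0.0040
```

View pics/s3.png

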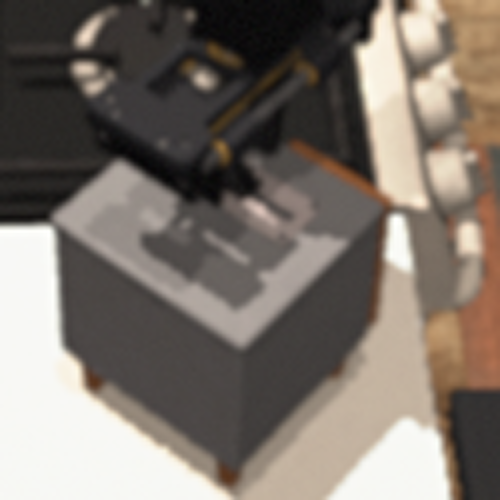

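The gripper sits over the plate around (240,195) with its fingers either side of the fin. I'll close on it next.

Request:
step_arm --rows '[{"angular": [0,0,0],"slide": [0,0,0],"jaw": 0},{"angular": [0,0,0],"slide": [0,0,0],"jaw": 0},{"angular": [0,0,0],"slide": [0,0,0],"jaw": 0},{"angular": [0,0,0],"slide": [0,0,0],"jaw": 0}]' --newtons 10

```text
time_s: 2.7
tool_pos: [0.4896, 0.3735, 0.1829]
tool_rot: [179.9, 0.0, 137.8]
force: [5.3, 5.4, -3.8]
grip_width: 0.0118
grasp_force: 9.9
```

Request:
step_arm --rows '[{"angular": [0,0,0],"slide": [0.01,0.001,0],"jaw": 0},{"angular": [0,0,0],"slide": [0.012,0.001,0],"jaw": 0},{"angular": [0,0,0],"slide": [0.012,0,0],"jaw": 0},{"angular": [0,0,0],"slide": [0.012,0,0],"jaw": 0},{"angular": [0,0,0],"slide": [0.01,0,0],"jaw": 0},{"angular": [0,0,0],"slide": [0.004,0,0],"jaw": 0},{"angular": [0,0,0],"slide": [0,0,0],"jaw": 0},{"angular": [0,0,0],"slide": [0,0,0],"jaw": 0}]'

```text
time_s: 3.7
tool_pos: [0.4689, 0.3925, 0.1828]
tool_rot: [-180.0, 0.1, 137.7]
force: [2.3, -4.2, 2.0]
grip_width: 0.0119
grasp_force: 10.0
```

Request:
step_arm --rows '[{"angular": [0,0,0],"slide": [0,0,0],"jaw": 0.5},{"angular": [0,0,0],"slide": [0,0,0],"jaw": 0.5},{"angular": [0,0,0],"slide": [0,0,-0.04],"jaw": 0.5},{"angular": [0,0,0],"slide": [0,0,-0.04],"jaw": 0.2},{"angular": [0,0,0],"slide": [-0.06,0,0],"jaw": 0},{"angular": [0,0,0],"slide": [-0.076,0,0],"jaw": 0},{"angular": [0,0,0],"slide": [0,0,0],"jaw": 0},{"angular": [0,0,0],"slide": [0,0,0],"jaw": 0}]'

```text
time_s: 4.7
tool_pos: [0.5172, 0.3493, 0.2222]
tool_rot: [-180.0, -0.1, 137.8]
force: [-0.3, 0.6, 0.5]
grip_width: 0.0029
grasp_force: 0.0
```

```bash
python3 - <<'E'
from h import *
go(*U(-.0265,-.048,O),.191,137.1)
im=env.read_camera("top");cv2.imwrite("pics/t3.png",cv2.resize(im[130:250,115:245,::-1],None,fx=4.5,fy=4.5,interpolation=cv2.INTER_CUBIC))
E
```

```text
[0.5172 0.3493 0.2222] [-179.9981   -0.08    137.8017] 4.7 [-0.2789  0.6269  0.5274] 0.0028888556071105477 
 slide [-0.0078 -0.003   0.0624] turnz 0.0039
```

View pics/t3.png

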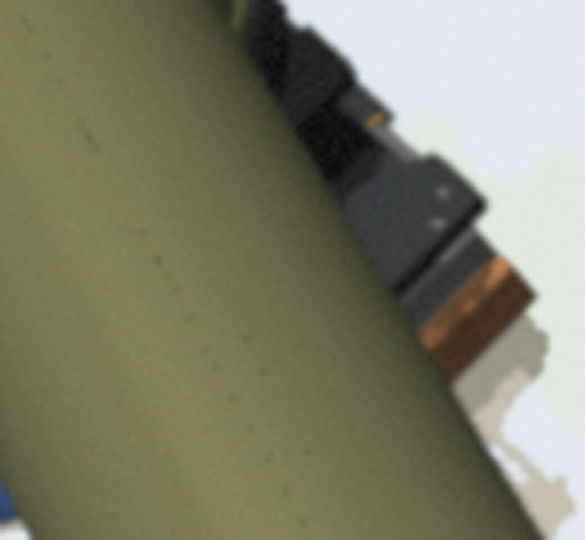

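The arm's forearm hides the roof in this top view. The drawer is still shut (front edge at (480,300)). Pressing by dead reckoning with force checks.

Request:
step_arm --rows '[{"angular": [0,0,0],"slide": [-0.006,-0.002,0.03],"jaw": 0},{"angular": [0,0,0],"slide": [0,0,0.026],"jaw": 0},{"angular": [0,0,0],"slide": [0,0,0.008],"jaw": 0},{"angular": [0,0,0],"slide": [0,0,0.006],"jaw": 0},{"angular": [0,0,0],"slide": [0,0,0.004],"jaw": 0},{"angular": [0,0,0],"slide": [0,0,0],"jaw": 0}]'

```text
time_s: 5.5
tool_pos: [0.5194, 0.3458, 0.1861]
tool_rot: [180.0, -0.0, 137.8]
force: [-2.8, 0.1, 4.1]
grip_width: 0.0004
grasp_force: 1.9
```

Request:
step_arm --rows '[{"angular": [0,0,0],"slide": [0,0,0.003],"jaw": 0},{"angular": [0,0,0],"slide": [0,0,0],"jaw": 0}]'

```text
time_s: 5.75
tool_pos: [0.5197, 0.3458, 0.1843]
tool_rot: [180.0, -0.0, 137.8]
force: [-2.4, 0.5, 4.4]
grip_width: 0.0005
grasp_force: 2.2
```

Request:
step_arm --rows '[{"angular": [0,0,0],"slide": [0,0,0.004],"jaw": 0},{"angular": [0,0,0],"slide": [0,0,0.002],"jaw": 0},{"angular": [0,0,0],"slide": [0,0,0],"jaw": 0}]'

```text
time_s: 6.12
tool_pos: [0.5197, 0.3459, 0.1839]
tool_rot: [179.9, -0.0, 137.8]
force: [-5.4, -2.8, 14.0]
grip_width: 0.0004
grasp_force: 7.2
```

```bash
python3 - <<'E'
from h import *
s=env.get_obs();print(s['tool_pos'],s['force'])
im=env.read_camera("top");m=env.read_camera("side")
o=np.zeros((540,790,3),np.uint8)
a=cv2.resize(im[140:280,140:260,::-1],None,fx=3.5,fy=3.5,interpolation=2);b=cv2.resize(m[230:340,280:385,::-1],None,fx=3.5,fy=3.5,interpolation=2)
o[:a.shape[0],:a.shape[1]]=a;o[:b.shape[0],422:422+b.shape[1]]=b;cv2.imwrite("pics/m1.png",o)
E
```

```text
[0.5197 0.3459 0.1839] [-5.4271 -2.7698 14.0352]
```

View pics/m1.png

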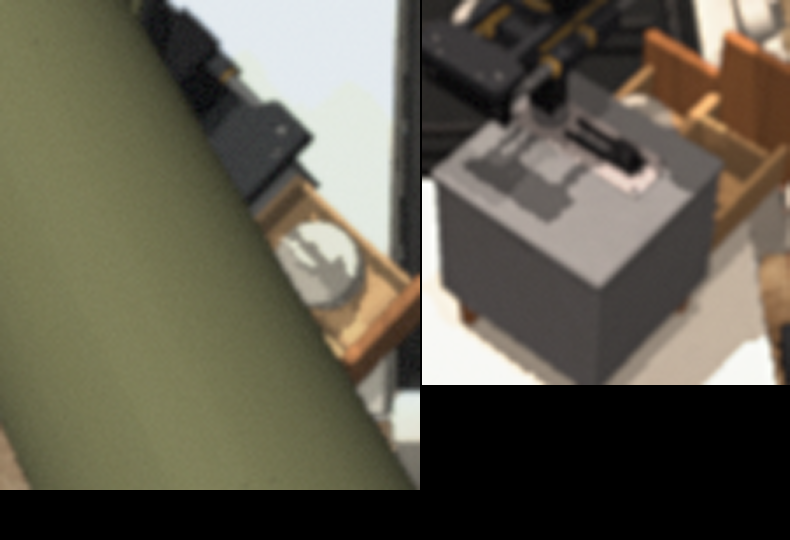

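The drawer has sprung out (right, with the jar visible in the low bay), and the tab is at the aside end of its slot. I'll lift off and turn towards the bottle.

Request:
step_arm --rows '[{"angular": [0,0,0],"slide": [0,0,-0.1],"jaw": 0},{"angular": [0,0,0],"slide": [0,0,-0.12],"jaw": 0.5},{"angular": [0,0,0.051],"slide": [0,0,0],"jaw": 1},{"angular": [0,0,0.051],"slide": [0,0,0],"jaw": 1},{"angular": [0,0,0.051],"slide": [0,0,0],"jaw": 1},{"angular": [0,0,0.051],"slide": [0,0,0],"jaw": 1},{"angular": [0,0,0.051],"slide": [0,0,0],"jaw": 1},{"angular": [0,0,0.05],"slide": [0,0,0],"jaw": 1}]'

```text
time_s: 7.22
tool_pos: [0.5201, 0.3454, 0.2901]
tool_rot: [180.0, 0.0, 82.5]
force: [0.6, 0.3, 0.1]
grip_width: 0.0625
grasp_force: 0.0
```

```bash
python3 - <<'E'
from h import *
go(.494,-.0265,.25,82.9)
E
```

```text
[0.5201 0.3454 0.2901] [179.9667   0.0253  82.5321] 7.225 [0.5671 0.2699 0.1434] 0.06251617263314944 
 slide [-0.7442  0.045   0.0806] turnz -0.0020
```

Request:
step_arm --rows '[{"angular": [0,0,0],"slide": [-0.09,0.005,0],"jaw": 1},{"angular": [0,0,0],"slide": [-0.11,0.007,0],"jaw": 1},{"angular": [0,0,0],"slide": [-0.11,0.007,0],"jaw": 1},{"angular": [0,0,0],"slide": [-0.11,0.007,0],"jaw": 1},{"angular": [0,0,0],"slide": [-0.11,0.007,0],"jaw": 1},{"angular": [0,0,0],"slide": [-0.11,0.006,0],"jaw": 1},{"angular": [0,0,-0.002],"slide": [-0.1,0.006,0],"jaw": 1},{"angular": [0,0,0],"slide": [0,0,0],"jaw": 1}]'

```text
time_s: 8.22
tool_pos: [0.4958, -0.0299, 0.291]
tool_rot: [179.9, 0.1, 82.7]
force: [0.8, 1.0, 0.5]
grip_width: 0.0872
grasp_force: 0.0
```

```bash
python3 - <<'E'
from h import *
go(.494,-.0265,.25,82.9)
m=env.read_camera("side")
hs=cv2.cvtColor(m,cv2.COLOR_RGB2HSV);r=np.zeros(hs.shape[:2],bool);r[172:195,306:332]=1
n,l,s,c=cv2.connectedComponentsWithStats(((hs[...,2]>215)&(hs[...,1]<60)&r).astype(np.uint8));print(s[1:],c[1:])
E
```

```text
[ 0.4958 -0.0299  0.291 ] [179.9079   0.0501  82.7   ] 8.225 [0.7831 0.9611 0.5448] 0.08719257673238374 
 slide [ 0.0063 -0.0045  0.082 ] turnz -0.0011
[[324 183   1   2   2]] [[324.  183.5]]
```

Request:
step_arm --rows '[{"angular": [0,0,0],"slide": [0.006,-0.004,0.1],"jaw": 1},{"angular": [0,0,0],"slide": [0,0,0.1],"jaw": 1},{"angular": [0,0,0],"slide": [0,0,0.08],"jaw": 1},{"angular": [0,0,0],"slide": [0,0,0.05],"jaw": 1},{"angular": [0,0,0],"slide": [0,0,0.03],"jaw": 1},{"angular": [0,0,0],"slide": [0,0,0.01],"jaw": 1},{"angular": [0,0,0],"slide": [0,0,0],"jaw": 0.7},{"angular": [0,0,0],"slide": [0,0,0],"jaw": 0.6},{"angular": [0,0,0],"slide": [0,0,0],"jaw": 0.5},{"angular": [0,0,0],"slide": [0,0,0],"jaw": 0.5}]' --newtons 12

```text
time_s: 9.52
tool_pos: [0.4945, -0.0212, 0.1065]
tool_rot: [180.0, -0.0, 83.2]
force: [-1.1, 0.1, -0.2]
grip_width: 0.0552
grasp_force: 0.0
```

Request:
step_arm --rows '[{"angular": [0,0,0],"slide": [0,0,0],"jaw": 0.4},{"angular": [0,0,0],"slide": [0,0,0],"jaw": 0.3},{"angular": [0,0,0],"slide": [0,0,0],"jaw": 0.3}]'

```text
time_s: 9.9
tool_pos: [0.4944, -0.0212, 0.1062]
tool_rot: [180.0, -0.0, 83.2]
force: [-0.3, 0.4, 1.2]
grip_width: 0.0455
grasp_force: 12.0
```

Gripped on the cap (45.5 mm wide). I'll lift and turn, then photograph the open drawer before moving there.

Request:
step_arm --rows '[{"angular": [0,0,0],"slide": [0,0,0],"jaw": 0.3},{"angular": [0,0,0],"slide": [0,0,-0.02],"jaw": 0.3},{"angular": [0,0,0],"slide": [0,0,-0.06],"jaw": 0.3},{"angular": [0,0,0],"slide": [0,0,-0.1],"jaw": 0.3},{"angular": [0,0,0],"slide": [0,0,-0.1],"jaw": 0.3},{"angular": [0,0,0],"slide": [0,0,-0.1],"jaw": 0.3},{"angular": [0,0,0],"slide": [0,0,-0.04],"jaw": 0.3},{"angular": [0,0,0],"slide": [0,0,0],"jaw": 0.3}]' --newtons 20

```text
time_s: 10.9
tool_pos: [0.4949, -0.0213, 0.3178]
tool_rot: [179.8, -0.1, 83.2]
force: [-0.2, 1.0, -1.6]
grip_width: 0.0452
grasp_force: 20.0
```

```bash
python3 - <<'E'
from h import *
go(*U(-.1217,.034,O),.3,47.1)
im=env.read_camera("top");m=env.read_camera("side")
cv2.imwrite("pics/top9.png",im[:,:,::-1]);cv2.imwrite("pics/side9.png",m[:,:,::-1])
o=np.zeros((560,800,3),np.uint8)
a=cv2.resize(im[125:265,125:250,::-1],None,fx=4,fy=4,interpolation=2);b=cv2.resize(m[150:340,260:410,::-1],None,fx=2,fy=2,interpolation=2)
o[:a.shape[0],:500]=a;o[:380,500:]=b;cv2.imwrite("pics/m2.png",o)
E
```

```text
[ 0.4949 -0.0213  0.3178] [179.8172  -0.0621  83.2001] 10.9 [-0.1519  1.0388 -1.5825] 0.04522133745865096 
 slide [ 0.6772 -0.2837  0.0354] turnz 0.2006
```

View pics/m2.png

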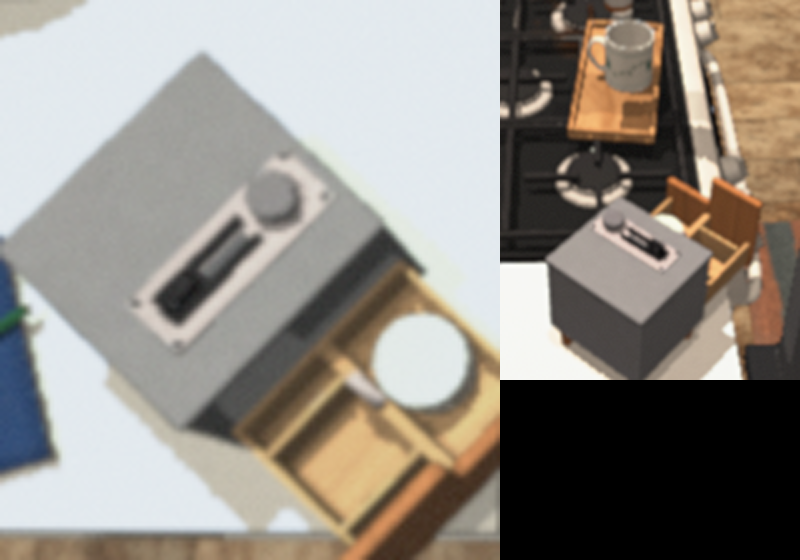

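The top view shows the drawer fully out and the tall bay empty, with its inner opening around (287,462), (345,395), (412,455), (345,522). The jar is at (422,360) in the low bay and the tab is fully aside. Side view: the bottle is gone from the tray, and the mug and shaker stand as before.

```bash
python3 - <<'E'
from h import *
Q=lambda u,v:un(u,v,4,125,125)
for p in [(287,462),(345,395),(412,455),(345,522),(350,458)]:
    for z in(.053,.098):print(p,z,inU(plane("top",Q(*p),z),O))
print("jar",inU(plane("top",Q(422,360),.097),O))
for p in [(202,52),(5,245),(182,428),(383,222)]:print("roof",inU(plane("top",Q(*p),.171),O))
E
```

```text
(287, 462) 0.053 [-97.2147  61.6713]
(287, 462) 0.098 [-108.8487   56.0027]
(345, 395) 0.053 [-93.7838  10.5519]
(345, 395) 0.098 [-105.5829    7.3427]
(412, 455) 0.053 [-147.8762    8.5738]
(412, 455) 0.098 [-157.0728    5.4598]
(345, 522) 0.053 [-147.058    62.9815]
(345, 522) 0.098 [-156.294    57.2498]
(350, 458) 0.053 [-122.5469   34.709 ]
(350, 458) 0.098 [-132.9622   30.3376]
jar [-122.848   -36.3582]
roof [ 64.8831 -75.1318]
roof [63.2675 69.4011]
roof [-75.6029  71.6805]
roof [-73.6023 -75.8938]
```

Request:
step_arm --rows '[{"angular": [0,0,0],"slide": [0.05,-0.021,0],"jaw": 0.3},{"angular": [0,0,0],"slide": [0.08,-0.034,0],"jaw": 0.3},{"angular": [0,0,0],"slide": [0.09,-0.038,0],"jaw": 0.3},{"angular": [0,0,0],"slide": [0.09,-0.038,0],"jaw": 0.3},{"angular": [0,0,0],"slide": [0.09,-0.038,0],"jaw": 0.3},{"angular": [0,0,0],"slide": [0.09,-0.038,0],"jaw": 0.3},{"angular": [0,0,0],"slide": [0.08,-0.034,0],"jaw": 0.3},{"angular": [0,0,0],"slide": [0.06,-0.025,0],"jaw": 0.3},{"angular": [0,0,0],"slide": [0.047,-0.018,0],"jaw": 0.3}]'

```text
time_s: 12.12
tool_pos: [0.3917, 0.3326, 0.3139]
tool_rot: [-179.9, 0.2, 83.3]
force: [0.0, -0.2, -0.3]
grip_width: 0.0454
grasp_force: 20.0
```

Request:
step_arm --rows '[{"angular": [0,0,0.03],"slide": [0,0,0],"jaw": 0.3},{"angular": [0,0,0.045],"slide": [0,0,0],"jaw": 0.3},{"angular": [0,0,0.05],"slide": [0,0,0],"jaw": 0.3},{"angular": [0,0,0.045],"slide": [0,0,0],"jaw": 0.3},{"angular": [0,0,0.03],"slide": [0,0,0],"jaw": 0.3},{"angular": [0,0,0],"slide": [0,0,0],"jaw": 0.3},{"angular": [0,0,0],"slide": [0,0,0],"jaw": 0.3}]'

```text
time_s: 13.0
tool_pos: [0.3929, 0.3314, 0.3151]
tool_rot: [-180.0, 0.1, 47.3]
force: [0.1, 0.4, -1.3]
grip_width: 0.0454
grasp_force: 20.0
```

```bash
python3 - <<'E'
from h import *
go(*U(-.1217,.032,O),.117,47.1)
E
```

```text
[0.3929 0.3314 0.3151] [-179.9983    0.0967   47.3003] 13.0 [ 0.071   0.366  -1.3371] 0.045362878461967654 
 slide [0.0028 0.0055 0.3962] turnz 0.0011
```

Request:
step_arm --rows '[{"angular": [0,0,0],"slide": [0.003,0.005,0.04],"jaw": 0.3},{"angular": [0,0,0],"slide": [0,0,0.08],"jaw": 0.3},{"angular": [0,0,0],"slide": [0,0,0.08],"jaw": 0.3},{"angular": [0,0,0],"slide": [0,0,0.06],"jaw": 0.3},{"angular": [0,0,0],"slide": [0,0,0.05],"jaw": 0.3},{"angular": [0,0,0],"slide": [0,0,0.04],"jaw": 0.3},{"angular": [0,0,0],"slide": [0,0,0.02],"jaw": 0.3},{"angular": [0,0,0],"slide": [0,0,0],"jaw": 0.3}]'

```text
time_s: 14.0
tool_pos: [0.3957, 0.3308, 0.1306]
tool_rot: [-180.0, 0.1, 47.2]
force: [-0.2, -0.2, -0.3]
grip_width: 0.0452
grasp_force: 20.0
```

Request:
step_arm --rows '[{"angular": [0,0,0],"slide": [0,0,0.01],"jaw": 0.3},{"angular": [0,0,0],"slide": [0,0,0.01],"jaw": 0.3},{"angular": [0,0,0],"slide": [0,0,0.004],"jaw": 0.3},{"angular": [0,0,0],"slide": [0,0,0],"jaw": 0.3}]'

```text
time_s: 14.5
tool_pos: [0.396, 0.3311, 0.119]
tool_rot: [180.0, 0.0, 47.2]
force: [-0.7, 0.1, -0.7]
grip_width: 0.0453
grasp_force: 20.0
```

Request:
step_arm --rows '[{"angular": [0,0,0],"slide": [0,0,0.004],"jaw": 0.3},{"angular": [0,0,0],"slide": [0,0,0],"jaw": 0.3}]'

```text
time_s: 14.75
tool_pos: [0.396, 0.3311, 0.117]
tool_rot: [-180.0, 0.0, 47.2]
force: [0.3, 0.4, -1.1]
grip_width: 0.0454
grasp_force: 20.0
```

Request:
step_arm --rows '[{"angular": [0,0,0],"slide": [0,0,0.004],"jaw": 0.3},{"angular": [0,0,0],"slide": [0,0,0],"jaw": 0.3}]'

```text
time_s: 15.0
tool_pos: [0.396, 0.331, 0.1149]
tool_rot: [180.0, 0.0, 47.2]
force: [0.5, 0.3, -0.4]
grip_width: 0.0457
grasp_force: 20.0
```

Request:
step_arm --rows '[{"angular": [0,0,0],"slide": [0,0,0.002],"jaw": 0.3},{"angular": [0,0,0],"slide": [0,0,0],"jaw": 0.3}]'

```text
time_s: 15.25
tool_pos: [0.396, 0.3311, 0.114]
tool_rot: [180.0, 0.0, 47.2]
force: [-0.4, 0.0, -0.1]
grip_width: 0.0455
grasp_force: 20.0
```

Request:
step_arm --rows '[{"angular": [0,0,0],"slide": [0,0,0.002],"jaw": 0.3},{"angular": [0,0,0],"slide": [0,0,0],"jaw": 0.3}]'

```text
time_s: 15.5
tool_pos: [0.3964, 0.3314, 0.1137]
tool_rot: [180.0, -0.1, 47.2]
force: [0.0, -0.6, 2.6]
grip_width: 0.0453
grasp_force: 20.0
```

Request:
step_arm --rows '[{"angular": [0,0,0],"slide": [0,0,0.002],"jaw": 0.3},{"angular": [0,0,0],"slide": [0,0,0],"jaw": 0.3}]'

```text
time_s: 15.75
tool_pos: [0.3968, 0.3317, 0.1137]
tool_rot: [180.0, -0.1, 47.2]
force: [-2.1, -1.1, 7.9]
grip_width: 0.0455
grasp_force: 20.0
```

Request:
step_arm --rows '[{"angular": [0,0,0],"slide": [0,0,-0.004],"jaw": 0.3},{"angular": [0,0,0],"slide": [0,0,0],"jaw": 0.6},{"angular": [0,0,0],"slide": [0,0,0],"jaw": 0.7},{"angular": [0,0,0],"slide": [0,0,0],"jaw": 0.8},{"angular": [0,0,0],"slide": [0,0,0],"jaw": 0.8},{"angular": [0,0,0],"slide": [0,0,0],"jaw": 0.8},{"angular": [0,0,0],"slide": [0,0,-0.03],"jaw": 0.8},{"angular": [0,0,0],"slide": [0,0,-0.08],"jaw": 0.8},{"angular": [0,0,0],"slide": [0,0,-0.1],"jaw": 0.8},{"angular": [0,0,0],"slide": [0,0,-0.05],"jaw": 0.6}]'

```text
time_s: 17.0
tool_pos: [0.3971, 0.332, 0.2485]
tool_rot: [180.0, -0.3, 47.2]
force: [0.1, 0.6, 0.1]
grip_width: 0.0651
grasp_force: 0.0
```

```bash
python3 - <<'E'
from h import *
go(*U(-.22,.033,O),.143,47.1)
im=env.read_camera("top");m=env.read_camera("side")
cv2.imwrite("pics/top10.png",im[:,:,::-1]);cv2.imwrite("pics/side10.png",m[:,:,::-1])
o=np.zeros((560,800,3),np.uint8)
a=cv2.resize(im[125:265,125:250,::-1],None,fx=3.2,fy=3.2,interpolation=2);b=cv2.resize(m[230:340,290:415,::-1],None,fx=3.2,fy=3.2,interpolation=2)
o[:a.shape[0],:400]=a;o[:b.shape[0],400:]=b;cv2.imwrite("pics/m3.png",o)
E
```

```text
[0.3971 0.332  0.2485] [179.9868  -0.3199  47.2012] 17.0 [0.1491 0.6171 0.074 ] 0.06508553042205747 
 slide [-0.2022 -0.0023  0.2098] turnz 0.0006
```

View pics/m3.png

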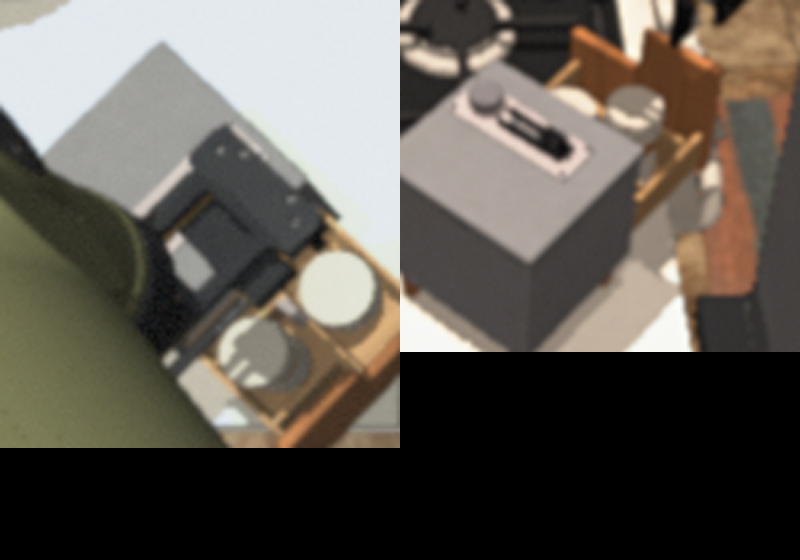

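The bottle stands upright in the tall bay (cap at (255,352) in the top crop and (635,105) in the side crop). The drawer is still out and the tab is aside. I'll move in front of the panel with shut fingers.

Request:
step_arm --rows '[{"angular": [0,0,0],"slide": [-0.05,-0.002,0],"jaw": 0},{"angular": [0,0,0],"slide": [-0.07,0,0],"jaw": 0},{"angular": [0,0,0],"slide": [-0.062,0,0],"jaw": 0},{"angular": [0,0,0],"slide": [0,0,0],"jaw": 0},{"angular": [0,0,0],"slide": [0,0,0],"jaw": 0}]'

```text
time_s: 17.73
tool_pos: [0.3337, 0.2653, 0.244]
tool_rot: [-180.0, -0.0, 47.2]
force: [-0.3, 0.8, -0.3]
grip_width: 0.0099
grasp_force: 0.0
```

```bash
python3 - <<'E'
from h import *
go(*U(-.21,.033,O),.145,47.1);print(inU(env.get_obs()['tool_pos'],O),env.get_obs()['qpos'])
E
```

```text
[0.3337 0.2653 0.244 ] [-179.9998   -0.0281   47.2134] 17.725 [-0.2814  0.8246 -0.2821] 0.009880886947386628 
 slide [0.003  0.0002 0.1979] turnz 0.0006
[-211.5258   33.0851] [-48.7977  -9.9693   5.9641 110.8589   1.0475  79.0313 -85.9085]
```

Request:
step_arm --rows '[{"angular": [0,0,0],"slide": [0,0,0.06],"jaw": 0},{"angular": [0,0,0],"slide": [0,0,0.07],"jaw": 0},{"angular": [0,0,0],"slide": [0,0,0.05],"jaw": 0},{"angular": [0,0,0],"slide": [0,0,0.018],"jaw": 0},{"angular": [0,0,0],"slide": [0,0,0],"jaw": 0}]'

```text
time_s: 18.35
tool_pos: [0.3336, 0.2652, 0.1449]
tool_rot: [180.0, 0.0, 47.2]
force: [0.1, 0.0, -0.1]
grip_width: 0.0007
grasp_force: 0.0
```

Request:
step_arm --rows '[{"angular": [0,0,0],"slide": [0.01,0,0],"jaw": 0},{"angular": [0,0,0],"slide": [0.01,0,0],"jaw": 0},{"angular": [0,0,0],"slide": [0.015,0,0],"jaw": 0},{"angular": [0,0,0],"slide": [0.015,0,0],"jaw": 0},{"angular": [0,0,0],"slide": [0,0,0],"jaw": 0}]'

```text
time_s: 18.98
tool_pos: [0.3509, 0.2838, 0.145]
tool_rot: [180.0, -0.0, 47.2]
force: [-1.7, -1.9, 1.7]
grip_width: 0.0001
grasp_force: 1.0
```

```bash
python3 - <<'E'
from h import *
s=env.get_obs();print(s['tool_pos'],s['tool_rot'],s['force'],inU(s['tool_pos'],O))
E
```

```text
[0.3509 0.2838 0.145 ] [179.9939  -0.0142  47.2129] [-1.7477 -1.9058  1.7462] [-186.2251   33.0903]
```

Request:
step_arm --rows '[{"angular": [0,0,0],"slide": [0.015,0,0],"jaw": 0},{"angular": [0,0,0],"slide": [0.02,0,0],"jaw": 0},{"angular": [0,0,0],"slide": [0.02,0,0],"jaw": 0},{"angular": [0,0,0],"slide": [0.02,0,0],"jaw": 0},{"angular": [0,0,0],"slide": [0.02,0,0],"jaw": 0},{"angular": [0,0,0],"slide": [0.02,0,0],"jaw": 0},{"angular": [0,0,0],"slide": [0.015,0,0],"jaw": 0},{"angular": [0,0,0],"slide": [0.01,0,0],"jaw": 0},{"angular": [0,0,0],"slide": [0.008,0,0],"jaw": 0},{"angular": [0,0,0],"slide": [0,0,0],"jaw": 0}]'

```text
time_s: 20.23
tool_pos: [0.4007, 0.338, 0.1449]
tool_rot: [-180.0, 0.0, 47.2]
force: [-3.7, -2.0, 1.0]
grip_width: 0.0003
grasp_force: 2.1
```

```bash
python3 - <<'E'
from h import *
s=env.get_obs();print(s['tool_pos'],s['tool_rot'],s['force'],inU(s['tool_pos'],O))
E
```

```text
[0.4007 0.338  0.1449] [-179.9816    0.01     47.2229] [-3.6591 -1.9688  0.9786] [-112.6613   33.5217]
```

Request:
step_arm --rows '[{"angular": [0,0,0],"slide": [0.01,0,0],"jaw": 0},{"angular": [0,0,0],"slide": [0.01,0,0],"jaw": 0},{"angular": [0,0,0],"slide": [0.006,0,0],"jaw": 0},{"angular": [0,0,0],"slide": [0,0,0],"jaw": 0}]'

```text
time_s: 20.72
tool_pos: [0.4094, 0.3475, 0.1449]
tool_rot: [-180.0, 0.0, 47.2]
force: [-3.7, -2.0, -0.1]
grip_width: 0.0
grasp_force: 2.1
```

Request:
step_arm --rows '[{"angular": [0,0,0],"slide": [0.004,0,0],"jaw": 0},{"angular": [0,0,0],"slide": [0.004,0,0],"jaw": 0},{"angular": [0,0,0],"slide": [0,0,0],"jaw": 0}]'

```text
time_s: 21.1
tool_pos: [0.4119, 0.3502, 0.1449]
tool_rot: [-180.0, 0.0, 47.2]
force: [-4.2, -2.6, -0.4]
grip_width: 0.0005
grasp_force: 2.3
```

```bash
python3 - <<'E'
from h import *
s=env.get_obs();print(s['tool_pos'],s['tool_rot'],s['force'],inU(s['tool_pos'],O))
E
```

```text
[0.4119 0.3502 0.1449] [-179.9771    0.0231   47.2229] [-4.222  -2.6406 -0.4432] [-96.0124  33.588 ]
```

Keep pushing in small steps while watching the force.

Request:
step_arm --rows '[{"angular": [0,0,0],"slide": [0.003,0,0],"jaw": 0},{"angular": [0,0,0],"slide": [0,0,0],"jaw": 0}]'

```text
time_s: 21.35
tool_pos: [0.413, 0.3515, 0.1449]
tool_rot: [-180.0, 0.0, 47.2]
force: [-4.0, -0.8, 0.9]
grip_width: 0.0003
grasp_force: 2.1
```

Request:
step_arm --rows '[{"angular": [0,0,0],"slide": [0.003,0,0],"jaw": 0},{"angular": [0,0,0],"slide": [0,0,0],"jaw": 0}]'

```text
time_s: 21.6
tool_pos: [0.414, 0.3525, 0.1449]
tool_rot: [-180.0, 0.0, 47.2]
force: [-4.9, -1.6, -0.6]
grip_width: 0.0007
grasp_force: 2.1
```

Request:
step_arm --rows '[{"angular": [0,0,0],"slide": [0.003,0,0],"jaw": 0},{"angular": [0,0,0],"slide": [0,0,0],"jaw": 0}]'

```text
time_s: 21.85
tool_pos: [0.4144, 0.3529, 0.1449]
tool_rot: [-180.0, 0.1, 47.2]
force: [-7.2, -3.9, 1.8]
grip_width: 0.0004
grasp_force: 3.6
```

Request:
step_arm --rows '[{"angular": [0,0,0],"slide": [0.003,0,0],"jaw": 0},{"angular": [0,0,0],"slide": [0,0,0],"jaw": 0}]'

```text
time_s: 22.1
tool_pos: [0.4144, 0.353, 0.1449]
tool_rot: [-180.0, 0.3, 47.2]
force: [-10.3, -6.3, 5.3]
grip_width: 0.0003
grasp_force: 5.7
```

Request:
step_arm --rows '[{"angular": [0,0,0],"slide": [0.003,0,0],"jaw": 0},{"angular": [0,0,0],"slide": [0,0,0],"jaw": 0}]'

```text
time_s: 22.35
tool_pos: [0.4145, 0.353, 0.1449]
tool_rot: [-179.9, 0.5, 47.2]
force: [-13.1, -8.7, 8.1]
grip_width: 0.0002
grasp_force: 7.9
```

Request:
step_arm --rows '[{"angular": [0,0,0],"slide": [0.003,0,0],"jaw": 0},{"angular": [0,0,0],"slide": [0,0,0],"jaw": 0}]'

```text
time_s: 22.6
tool_pos: [0.4145, 0.353, 0.1449]
tool_rot: [-179.9, 0.7, 47.2]
force: [-15.3, -12.8, 11.7]
grip_width: 0.0004
grasp_force: 10.0
```

That is the hard stop (no motion at 20 N). Backing off.

Request:
step_arm --rows '[{"angular": [0,0,0],"slide": [-0.012,0,0],"jaw": 0},{"angular": [0,0,0],"slide": [-0.008,0,0],"jaw": 0},{"angular": [0,0,0],"slide": [0,0,0],"jaw": 0}]'

```text
time_s: 22.98
tool_pos: [0.4123, 0.3494, 0.1453]
tool_rot: [180.0, -0.1, 47.2]
force: [-3.1, -2.1, 0.6]
grip_width: 0.0002
grasp_force: 1.4
```

Request:
step_arm --rows '[{"angular": [0,0,0],"slide": [-0.02,0,0],"jaw": 0},{"angular": [0,0,0],"slide": [0,0,-0.06],"jaw": 0},{"angular": [0,0,0],"slide": [0,0,-0.1],"jaw": 0.3},{"angular": [0,0,0],"slide": [0,0,-0.06],"jaw": 0.5},{"angular": [0,0,0],"slide": [0,0,0],"jaw": 0.5}]'

```text
time_s: 23.6
tool_pos: [0.4069, 0.3432, 0.2587]
tool_rot: [179.9, -0.5, 47.2]
force: [0.7, -0.2, -1.1]
grip_width: 0.0228
grasp_force: 0.0
```

```bash
python3 - <<'E'
from h import *
go(*U(-.026,.02,O),.26,137.1)
m=env.read_camera("side");a=cv2.imread("pics/side0.png")
cv2.imwrite("pics/side11.png",m[:,:,::-1])
# drawer shut check: the initial picture's front strip against the present one, and unlike the open one
b=cv2.imread("pics/side10.png");n=m[:,:,::-1]
r=np.s_[255:300,366:385]
print("diff to shut",np.abs(n[r].astype(int)-a[r]).mean(),"diff to open",np.abs(n[r].astype(int)-b[r]).mean())
E
```

```text
[0.4069 0.3432 0.2587] [179.9495  -0.4855  47.172 ] 23.6 [ 0.6682 -0.2464 -1.0675] 0.022818280599613168 
 slide [ 0.1571  0.0252 -0.0012] turnz -0.4996
diff to shut 21.85497076023392 diff to open 60.83040935672515
```

```bash
python3 - <<'E'
from h import *
for f in("side0","side11","side10"):
    h=cv2.cvtColor(cv2.imread(f"pics/{f}.png"),cv2.COLOR_BGR2HSV)[250:322,335:400]
    m=(h[...,1]>110)&((h[...,0]<20)|(h[...,0]>175))&(h[...,2]>60)
    print(f,m.sum())
    for r in m[8:36:2,5:50]:print("".join(".#"[int(v)] for v in r))
E
```

```text
side0 803
.............................................
..#####......................................
....#######..................................
.......#######...............................
..........#######............................
..............#######........................
.................######......................
....................#####....................
........................###..................
..........................##.................
.............................................
.............................................
.........................#...................
.............................................
side11 820
.............................................
..#####......................................
....######...................................
.......#######...............................
..........#######............................
..............#######........................
.................######......................
.....................####....................
........................###..................
.....................
[... 164 characters left out ...]
............................................
side10 1622
.........########.............###############
...........####..................############
............##...................############
............##...................############
.................................############
.................................############
................................#############
................................#############
..............................###############
...........................##################
...............................##############
...............................##############
..............................##############.
.............................##########......
```

The shut drawer matches the first picture with no finger contact, so it is latched. Now back to the tab.

Request:
step_arm --rows '[{"angular": [0,0,-0.05],"slide": [0,0,0],"jaw": 0.5},{"angular": [0,0,-0.055],"slide": [0,0,0],"jaw": 0.5},{"angular": [0,0,-0.055],"slide": [0,0,0],"jaw": 0.5},{"angular": [0,0,-0.055],"slide": [0,0,0],"jaw": 0.5},{"angular": [0,0,-0.055],"slide": [0,0,0],"jaw": 0.5},{"angular": [0,0,-0.055],"slide": [0,0,0],"jaw": 0.5},{"angular": [0,0,-0.055],"slide": [0,0,0],"jaw": 0.5},{"angular": [0,0,-0.055],"slide": [0,0,0],"jaw": 0.5},{"angular": [0,0,-0.055],"slide": [0,0,0],"jaw": 0.5},{"angular": [0,0,-0.01],"slide": [0,0,0],"jaw": 0.5}]'

```text
time_s: 24.9
tool_pos: [0.4046, 0.3416, 0.2537]
tool_rot: [-179.9, 0.0, 137.2]
force: [0.6, 0.9, -0.7]
grip_width: 0.0434
grasp_force: 0.0
```

```bash
python3 - <<'E'
from h import *
go(.4692,.392,.183,137.5)
E
```

```text
[0.4046 0.3416 0.2537] [-179.9123    0.0117  137.1898] 24.9 [ 0.5772  0.9408 -0.7294] 0.04343724392621505 
 slide [-0.0262  0.162   0.1412] turnz -0.0017
```

Request:
step_arm --rows '[{"angular": [0,0,0],"slide": [-0.013,0.081,0],"jaw": 0.5},{"angular": [0,0,0],"slide": [-0.013,0.081,0],"jaw": 0.5},{"angular": [0,0,0],"slide": [0,0,0],"jaw": 0.5},{"angular": [0,0,0],"slide": [0,0,0.04],"jaw": 0.5},{"angular": [0,0,0],"slide": [0,0,0.02],"jaw": 0.5},{"angular": [0,0,0],"slide": [0,0,0],"jaw": 0.5}]'

```text
time_s: 25.65
tool_pos: [0.4686, 0.392, 0.2242]
tool_rot: [-179.9, -0.0, 137.2]
force: [0.1, -0.6, -0.2]
grip_width: 0.0436
grasp_force: 0.0
```

```bash
python3 - <<'E'
from h import *
go(.4692,.392,.183,137.5)
E
```

```text
[0.4686 0.392  0.2242] [-179.8908   -0.0095  137.1756] 25.65 [ 0.122  -0.6328 -0.1854] 0.04359825433430312 
 slide [-0.0009  0.0011  0.0824] turnz -0.0018
```

Request:
step_arm --rows '[{"angular": [0,0,0],"slide": [0,0.001,0.04],"jaw": 0.5},{"angular": [0,0,0],"slide": [0,0,0.03],"jaw": 0.5},{"angular": [0,0,0],"slide": [0,0,0.012],"jaw": 0.5},{"angular": [0,0,0],"slide": [0,0,0],"jaw": 0.5},{"angular": [0,0,0],"slide": [0,0,0],"jaw": 0},{"angular": [0,0,0],"slide": [0,0,0],"jaw": 0},{"angular": [0,0,0],"slide": [0,0,0],"jaw": 0},{"angular": [0,0,0],"slide": [0,0,0],"jaw": 0}]' --newtons 10

```text
time_s: 26.65
tool_pos: [0.4691, 0.3923, 0.1841]
tool_rot: [-179.9, -0.0, 137.2]
force: [-4.3, -4.4, 6.3]
grip_width: 0.012
grasp_force: 10.1
```

Request:
step_arm --rows '[{"angular": [0,0,0],"slide": [-0.01,0,0],"jaw": 0},{"angular": [0,0,0],"slide": [-0.012,0,0],"jaw": 0},{"angular": [0,0,0],"slide": [-0.012,0,0],"jaw": 0},{"angular": [0,0,0],"slide": [-0.012,0,0],"jaw": 0},{"angular": [0,0,0],"slide": [-0.01,0,0],"jaw": 0},{"angular": [0,0,0],"slide": [-0.004,0,0],"jaw": 0},{"angular": [0,0,0],"slide": [0,0,0],"jaw": 0},{"angular": [0,0,0],"slide": [0,0,0],"jaw": 0}]'

```text
time_s: 27.65
tool_pos: [0.4898, 0.3734, 0.1842]
tool_rot: [-179.9, -0.2, 137.3]
force: [-6.8, -1.0, 4.3]
grip_width: 0.0117
grasp_force: 10.0
```

The tab is back at its starting point (28.0 mm travelled, at the stop). I'll release and retreat.

Request:
step_arm --rows '[{"angular": [0,0,0],"slide": [0.002,0,0],"jaw": 0},{"angular": [0,0,0],"slide": [0,0,0],"jaw": 0.5},{"angular": [0,0,0],"slide": [0,0,0],"jaw": 0.5},{"angular": [0,0,0],"slide": [0,0,-0.03],"jaw": 0.5},{"angular": [0,0,0],"slide": [0,0,-0.1],"jaw": 0.5},{"angular": [0,0,0],"slide": [0,0,-0.08],"jaw": 0.5},{"angular": [0,0,0],"slide": [0.1,-0.06,0],"jaw": 0.5},{"angular": [0,0,0],"slide": [0.1,-0.06,0],"jaw": 0.5},{"angular": [0,0,0],"slide": [0.1,-0.06,0],"jaw": 0.5},{"angular": [0,0,0],"slide": [0.1,-0.06,0],"jaw": 0.5}]'

```text
time_s: 28.9
tool_pos: [0.2614, 0.4218, 0.2906]
tool_rot: [179.8, -0.0, 137.2]
force: [0.0, 0.1, 0.1]
grip_width: 0.0436
grasp_force: 0.0
```

```bash
python3 - <<'E'
from h import *
m=env.read_camera("side")[:,:,::-1];t=env.read_camera("top")[:,:,::-1]
g=lambda i:cv2.cvtColor(i,cv2.COLOR_BGR2GRAY)
print(env.get_obs()['tool_pos'],env.get_obs()['force'])
for n,cur,names,r in(("side",m,("side0","side11"),np.s_[248:290,303:365]),("top",t,("top0","top9"),np.s_[160:215,155:215])):
    for k in names:print(n,k,np.abs(g(cur)[r].astype(int)-g(cv2.imread(f"pics/{k}.png"))[r]).mean())
    for k,i in [("now",cur)]+[(k,cv2.imread(f"pics/{k}.png")) for k in names]:
        mk=g(i)[r]<60;print(n,k,mk.sum(),np.argwhere(mk).mean(0) if mk.any() else None)
E
```

```text
[0.2559 0.4241 0.291 ] [ 1.0125 -0.5505  0.145 ]
side side0 0.662826420890937
side side11 9.18010752688172
side now 512 [ 8.4238 39.2422]
side side0 513 [ 8.4503 39.2242]
side side11 520 [ 9.1923 40.2365]
top top0 1.239090909090909
top top9 11.157272727272728
top now 247 [38.8219 42.5263]
top top0 248 [38.6976 42.3347]
top top9 201 [37.7214 33.1393]
```

Both views of the roof and drawer now match the starting pictures: drawer shut, tab locked, button up. Handing in.

```bash
python3 -c "
from cell import env
print(env.sign_off())"
```

```text
the job is handed in; nothing more can be done
None
```

Job handed in at about 29 s of the 69 s allowed: the pill bottle stands in the high-ceilinged bay, the drawer is shut and latched, and the tab is back under the button; the final images match the start, but `sign_off()` returned no verdict.

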